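Hold the drop gate down and push a vial rack into the autosampler

TASK

Load the waiting vial rack into the autosampler: with one fingertip press the gate's long lever down so that the gate drops out of the lane, and keep it held down while your other finger pushes the rack along the lane over the gate and fully home against the end stop. Then lift the hand clear so that the gate springs up behind the rack. Only press and push: do not lift, pinch or tip the rack, do not let the gate up while the rack is over it, and leave the other things where they stand.

Things in the scene. Friction and masses are not known exactly. Their poses are not given: they have to be found in the camera images.
- chute: fixed autosampler and its straight rack lane. Origin on the table under the gate; x along the lane in the direction of travel, y left, z up (mm below in this frame). Lane floor at z 50, lane y -32 to 32, open above and at its entrance x = -165; side walls 4 thick rise 8 above the floor. White instrument body behind the end stop (y -180 to 40; 100 tall from x 85, 170 tall x 150 to 300; probe arm at z 157, y below -75)
- rack: the loaded vial rack waiting in the lane before the gate: grey block 60 x 60 x 32 mm tall with nine capped amber vials (up to 50 above its underside, set in 4 from the block's faces). Origin at the centre of its underside, x along the lane. 0.2 to 0.4 kg; it slides on the lane floor, friction 0.5 to 0.7. Home: front face on the end stop, origin at chute x = 44
- gate (a joint): turn of gate and lever about their pin, rad. 0: up (closed), held by a spring; grows as the lever is pressed; ends at 0.24. At 0 the blade stands 18 mm above the lane floor, at 0.165 it is level with it, from 0.18 on it is clear below. At 0.21 the lever's top is level all along, 62 mm above the table. Holding it down takes 1 to 4 N
- lever_pad (a point): middle of the black finger pad on the top of the gate's lever, near its free end; moves with it. The lever is a steel bar outside the lane's left wall: chute y 49 to 71, x -140 to 50 when level; its pin runs along y at x 110, z 45 in a bracket 54 tall. With the gate up the bar rises away from the pin: top at z 86 at x = 0, 97 at x = -55, 109 at x = -110
- gate_top (a point): middle of the top edge of the gate blade, a steel plate 6 mm thick (chute x -3 to 3) and 36 wide (y -18 to 18) that stands up through a slot in the lane floor; moves with the gate
- stop_face (a point): foot of the end stop's face (64 wide, 30 tall) on the middle line of the lane at floor level, chute x = 74
- spare_rack: an empty grey rack of the same block shape (60 x 60 x 32 mm, no vials) standing on the table; origin at the middle of its underside; a bystander, to be left alone
- loose_vial: one capped amber vial, 15 mm across and 43 mm tall, standing on the table; origin at the middle of its underside; a bystander, to be left alone
- beaker: an open glass beaker, 68 mm across and 90 mm tall; origin at the middle of its underside; a bystander, to be left alone
- reagent_jar: a squat brown jar with a black cap, 56 mm across and 85 mm tall; origin at the middle of its underside; a bystander, to be left alone
- spatula: a thin steel lab spatula 190 mm long lying on the table; origin at the middle of its length; a bystander, to be left alone
- flask: a conical glass flask, 82 mm across at its foot and 114 mm tall; origin at the middle of its underside; a bystander, to be left alone
- wash_bottle: a white plastic bottle, 60 mm across and 150 mm tall; origin at the middle of its underside; a bystander, to be left alone

How it is judged (in metres and radians):
On the way, in this order (a step that is already met when the one before it is completed fails the run):
1. a fingertip holds the gate lever down, gate below the lane floor (gate above 0.178 rad), with the rack still wholly in front of the gate (value of joint gate above 0.178 rad and contact force between the fingers and gate above 0.2 N and x of rack in the frame of chute below -0.033 m), for 0.1 s.
2. the rack is more than half way over the gate and the fingertip still holds the lever down (value of joint gate above 0.178 rad and contact force between the fingers and gate above 0.2 N and x of rack in the frame of chute between 0 and 0.034 m), for 0.05 s.
At the end, for the whole second after the job is handed in: The rack stands flat in the lane within 4 mm of home against the end stop, at rest, and the gate has sprung up behind it (gate below 0.03 rad) (x of rack in the frame of chute between 0.04 and 0.048 m and y of rack in the frame of chute between -0.006 and 0.006 m and height (world z) of rack between 0.046 and 0.053 m and angle between rack's own z axis and vertical below 0.06 rad and value of joint gate below 0.03 rad and linear speed of rack below 0.01 m/s); the robot touches nothing.
It fails at once if the rack was lifted more than 8 mm or tipped more than 14 degrees (height (world z) of rack above 0.058 m or angle between rack's own z axis and vertical above 0.25 rad).
It fails at once if the gate was let up while the rack was over it (x of rack in the frame of chute between -0.024 and 0.03 m and value of joint gate below 0.172 rad).
It fails at once if a bystander was moved more than 25 mm or tipped over (distance of any of spare_rack, loose_vial, beaker, reagent_jar, spatula, flask, wash_bottle from where it was at the start of the episode above 0.025 m or angle between any of spare_rack, loose_vial, beaker, reagent_jar, spatula, flask, wash_bottle's own z axis and vertical above 0.5 rad).
It also fails if it takes over 35 s, if anything falls off the work surface, if the arm or the gripper's body presses on something with over 40 N, if the wrist force passes 120 N, or if a joint passes its speed limit or range.

ROBOT

A 6-joint arm with a two-finger parallel gripper is mounted at the origin on the work surface. World frame = base frame: x ahead of the robot, y to its left, z up, the work surface at z = 0. Lengths are in mm, angles in rad, forces in N, time in s.
With the tool pointing down it reaches from about 350 to 975 mm from the base axis. Payload 7.1 kg.
Tool frame: the origin (TCP) lies at the very end of the fingers, on their centre line; the grasp point (between the pads) lies 19 mm behind it; z points along the fingers, y is the direction in which the jaws open and shut (so a half turn about z gives the same grasp; the last joint's range is limited). The gripper opens to 88 mm and grips with 3 to 60 N. Pads are 20 mm wide; open, the fingers measure 115 mm over their backs; the gripper's body (75 mm by 178 mm) begins 61 mm behind the grasp point.
Start: joints at [-1.341, 0.423, 1.63, -0, 1.089, -0.019], TCP at [153.92, -605.734, 222.675] pointing down, gripper open.
Joint ranges: [-3, 3], [-0.9, 2.11], [0.09, 2.58], [-1.31, 4.45], [0.11, 2.69], [-2.54, 2.54]. Speed limits (rad/s): [2.39, 2.39, 3.01, 3.14, 3.14, 3.14].

INTERFACE

Orientations are given as a rotation vector (axis times angle).
In Python, from workcell import ctrl, imaging gives the robot as it stands. The module is installed in compiled form; this text tells all that it offers.
- The arm moves only by the shell command python3 -m pendant 'ROWS'. ROWS is JSON, a list of rows, each an object with "turn": the turn, a rotation vector about the world's x, y, z in rad, a list of three; "dp": the shift along the world's x, y, z in m, a list of three; "claw": the finger opening in m, from 0 to 0.0878. A call has 1 to 8 rows; each row is the pose to reach, as a shift and turn from the pose commanded when the call began; what a row does not reach only later rows make up. A row lasts 1/10 s, in which the tool goes at most 50 mm and 8.59 degrees, less where a joint would pass 70% of its speed; a pose out of reach is approached as far as the arm can. A call with a gripper value outside its range is refused whole. The fingers move at their own pace and stop on an object; the grip force is fixed at half the most. Time passes only in rows, so rows that repeat a pose let the fingers close. It gives the time, the measured TCP pose, the force and the opening at its end, in the units of the state.
- ctrl.get_obs(): the state, without advancing time (a new reading comes with each control period).
- imaging.get_image(name): name is "scene" or "top" or "wrist"; returns a dict with "pixels" (420x560x3 uint8, blue, green, red), "fov_y" (degrees; the focal length in pixels is half the picture's height over the tangent of half this angle, whatever the lens; pixels are square), "cx", "cy" (the principal point, pixels), "xyz" and "rotation" of the camera in the world. Camera axes: x right, y up, looking along -z (the intrinsics and any distortion apply to the point x, -y, -z); pixel columns grow to the right and rows downward; lengths in mm; the calibration is good to about 2 mm. The wrist camera is an equidistant fisheye: a pixel r from the principal point sees the ray r / f radians off the axis. A picture is of the moment at which its call begins. There is no depth.
- ctrl.close_job(): hands the job in, once; it reports no verdict.
The state is a dict: "t": time; "qpos": joint angles; "qvel": joint speeds; "joint_torque": joint torques, N m; "ee_pos": TCP position; "orientation": TCP orientation; "ft_force": force on the tool from outside, world axes, zero at the start; "moment": the same for the moment, N m; "width": finger opening in mm.
Only numpy, scipy, OpenCV 4.12 (cv2) and the standard library are available. Lean on these libraries where they do the work, as an engineer would, in place of code of your own. Each camera call takes 0.05 s, during which the arm holds its last target.

## Working session

There is one attempt and no reset: what is moved stays moved. The work goes in short steps, Python scripts to look and compute and a shell command to move; the robot and the scene stay as the last step left them, time stands still between calls to the robot, and variables do not carry over. Pictures are saved under pics/ and viewed, and the job is handed in when it is done.

```bash
mkdir -p pics
python3 - <<'E'
from workcell import ctrl, imaging
import cv2
for n in ["scene","top","wrist"]:
    d=imaging.get_image(n); cv2.imwrite(f"pics/{n}0.png",d["pixels"])
    print(n,{k:v for k,v in d.items() if k!="pixels"})
print(ctrl.get_obs())
E
```

```text
scene {'fov_y': 43.13406272819772, 'cx': 277.2877973831449, 'cy': 205.65967076256214, 'xyz': array([1736.81127188,   16.232779  , 1046.9777643 ]), 'rotation': array([0.68805391, 0.710568  , 1.4792481 ])}
top {'fov_y': 45.134213208516236, 'cx': 285.78534615673715, 'cy': 208.77148002855597, 'xyz': array([ 2.78600629e+02, -3.95933545e-01,  1.35606704e+03]), 'rotation': array([ 0.14833767, -0.17219186, -1.65315399])}
wrist {'fov_y': 65.70646984690485, 'cx': 281.9067248774587, 'cy': 208.30670339098648, 'xyz': array([ 228.35265031, -585.61047555,  382.56237528]), 'rotation': array([-0.24507853,  0.19008855, -1.31087878])}
{'t': 0.15, 'qpos': array([-1.34100095e+00,  4.23677231e-01,  1.63052038e+00, -3.69718090e-05,
        1.08860361e+00, -1.89915035e-02]), 'qvel': array([-0.00033852, -0.00151115, -0.00211988,  0.00025658, -0.00016563,
       -0.00013786]), 'joint_torque': array([ 5.58859301e-04, -5.44981992e+01, -2.73920935e+01,  6.44037151e-02,
        2.04452779e-02, -6.96292909e-05]), 'ee_pos': array([ 153.81188283, -605.32009916,  222.07049052]), 'orientation': array([-3.11612539e+00, -3.89664517e-01,  2.50782626e-04]), 'ft_force': array([ 0.14823386, -0.7898803 ,  0.53434569]), 'moment': array([0.0009222 , 0.01178963, 0.02789804]), 'width': 87.78696579300724}
```

View pics/scene0.png

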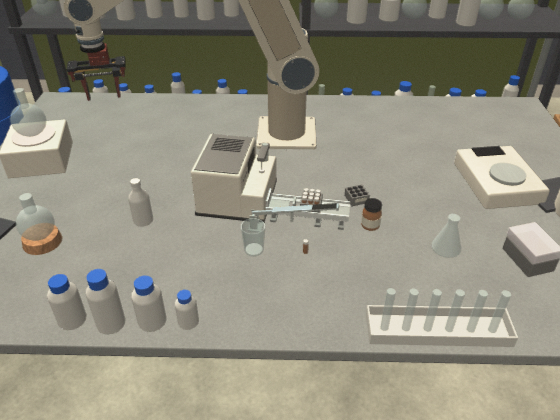

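View pics/top0.png

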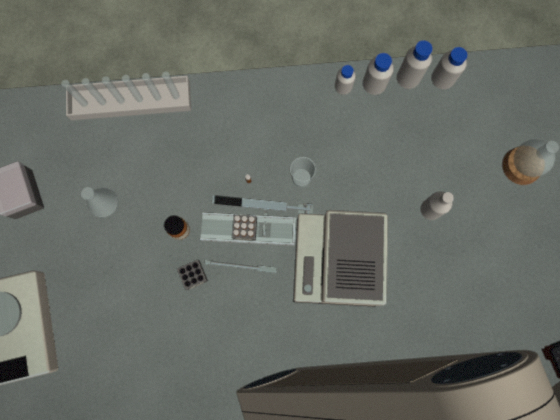

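View pics/wrist0.png

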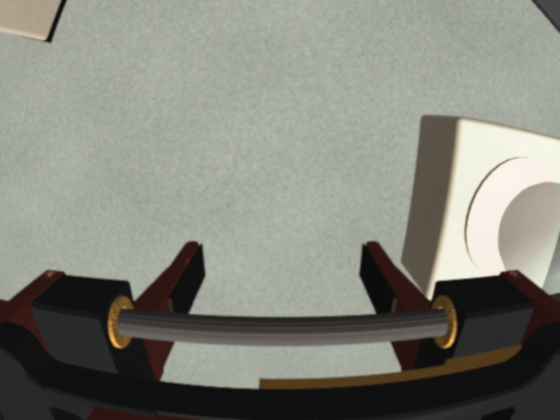

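Top picture: the lane runs left to right (about 203,228 to 297,230), the lever is above it (black pad about 228,201) and the rack is at 244,227. I'll enlarge both fixed views.

```bash
cat > h.py <<'E'
import numpy as np, cv2
from scipy.spatial.transform import Rotation as R
def cam(d):
    f=(d["pixels"].shape[0]/2)/np.tan(np.radians(d["fov_y"])/2)
    return f,d["cx"],d["cy"],np.array(d["xyz"]),R.from_rotvec(d["rotation"]).as_matrix()
def topl(d,u,v,z):
    f,cx,cy,p,M=cam(d); r=M@np.array([(u-cx)/f,-(v-cy)/f,-1]); return p+r*(z-p[2])/r[2]
def proj(d,P):
    f,cx,cy,p,M=cam(d); q=M.T@(np.array(P)-p); return cx+f*q[0]/-q[2], cy-f*q[1]/-q[2]
def crop(d,name,u0,v0,u1,v1,s):
    c=cv2.resize(d["pixels"][v0:v1,u0:u1],None,fx=s,fy=s,interpolation=cv2.INTER_CUBIC)
    for u in range((u0//10+1)*10,u1,10):
        cv2.line(c,((u-u0)*s,0),((u-u0)*s,6),(0,0,255),1); cv2.putText(c,str(u),((u-u0)*s-10,16),0,.35,(0,0,255),1)
    for v in range((v0//10+1)*10,v1,10):
        cv2.line(c,(0,(v-v0)*s),(6,(v-v0)*s),(0,0,255),1); cv2.putText(c,str(v),(8,(v-v0)*s+4),0,.35,(0,0,255),1)
    cv2.imwrite(name,c)
E
python3 - <<'E'
from workcell import imaging
from h import *
import pickle
t=imaging.get_image("top"); s=imaging.get_image("scene")
pickle.dump((t,s),open("im0.pkl","wb"))
crop(t,"pics/t1.png",190,180,320,275,6)
crop(s,"pics/s1.png",240,170,390,270,5)
E
```

```text
(no output)
```

View pics/t1.png

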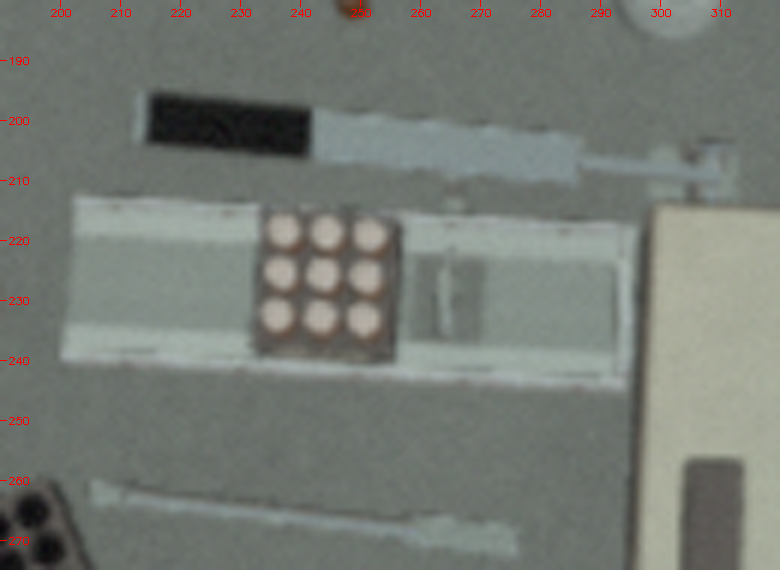

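View pics/s1.png

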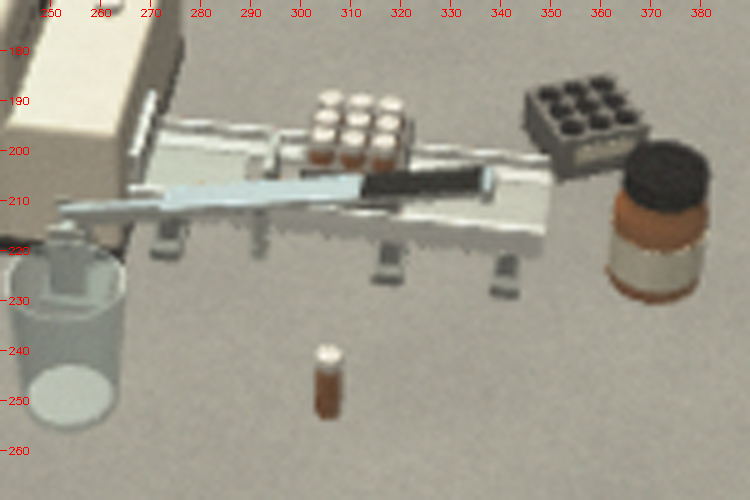

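Run:
```python
import pickle
from h import *
from scipy.optimize import least_squares
t,s=pickle.load(open("im0.pkl","rb"))
def lev(x,y,g,z=62): # point on lever given in 0.21-level coords
    a=0.21-g; c,sn=np.cos(a),np.sin(a); dx,dz=x-110,z-45
    return (110+dx*c+dz*sn, y, 45-dx*sn+dz*c)
print(lev(-140,60,0),lev(0,60,0),lev(-110,60,0))
obs=[(t,(-165,36,58),(202.3,213)),(t,(-165,-36,58),(200.3,240.3)),(t,(0,0,68),(264.3,230)),
 (t,lev(-140,71,0),(213.3,195.5)),(t,lev(-140,49,0),(212.5,204)),(t,lev(50,71,0),(287,202.2)),(t,lev(50,49,0),(286,210.3)),
 (s,(-165,-36,58),(350,202)),(s,lev(-140,71,0),(337.5,208.)),(s,lev(-140,49,0),(337,203))]
def W(p,P):
    x,y,a=p[0]*100,p[1]*100,p[2]; return (x+np.cos(a)*P[0]-np.sin(a)*P[1], y+np.sin(a)*P[0]+np.cos(a)*P[1],P[2])
fun=lambda p:np.ravel([np.subtract(proj(d,W(p,P)),uv) for d,P,uv in obs])
r=least_squares(fun,[5.5,0,-np.pi/2],loss="soft_l1")
print(r.x,np.round(r.fun.reshape(-1,2),1))
p=r.x
# rack: vial cap tops z=100 ; grid centres
c=topl(t,243.5,226,99)
a=p[2];d=c[:2]-p[:2]*100
print("rack chute",np.cos(a)*d[0]+np.sin(a)*d[1],-np.sin(a)*d[0]+np.cos(a)*d[1],c)
for n,uv,z in [("vial",(248.5,178),43),("beaker",(303,170),90),("jar",(176,226),85),("spare",(192,274),32),("spat",(240,266),2),("rackback",(232.5,240),82),("rackfront",(256,240),82),("rb2",(234.5,214.5),82)]:
    c=topl(t,*uv,z);d=c[:2]-p[:2]*100
    print(n,np.round(c),"chute",np.round([np.cos(a)*d[0]+np.sin(a)*d[1],-np.sin(a)*d[0]+np.cos(a)*d[1]]))
```

```text
(np.float64(-130.96391038365337), 60, np.float64(113.74150051183541)) (np.float64(5.960417677727376), 60, np.float64(84.55711453338147)) (np.float64(-101.62298294192894), 60, np.float64(107.48770351645241))
[ 4.93419625  0.28616099 -1.70743929] [[-0.2 -0.3]
 [-0.5 -0.3]
 [-0.1 -1.3]
 [-0.1 -0. ]
 [ 0.  -0. ]
 [-0.3  0.1]
 [ 0.3  0.3]
 [-0.5 -1.2]
 [-0.8 -0.6]
 [ 0.3 -0.5]]
rack chute -51.00494525786854 -0.7312094965342402 [499.64303038  79.24522454  99.        ]
vial [639.  60.  43.] chute [-51. 140.]
beaker [635. -85.  90.] chute [ 93. 155.]
jar [517. 251.  85.] chute [-224.   -7.]
spare [397. 226.  32.] chute [-183. -123.]
spat [409. 103.   2.] chute [-62. -93.]
rackback [469. 111.  82.] chute [-78. -35.]
rackfront [464.  51.  82.] chute [-18. -32.]
rb2 [535. 101.  82.] chute [-77.  31.]
```

```bash
cat >> h.py <<'E'
P0=np.array([493.4,28.6]);A=-1.7074
def c2w(x,y): return P0+np.array([np.cos(A)*x-np.sin(A)*y,np.sin(A)*x+np.cos(A)*y])
def w2c(q):
    d=np.array(q[:2])-P0; return np.array([np.cos(A)*d[0]+np.sin(A)*d[1],-np.sin(A)*d[0]+np.cos(A)*d[1]])
E
python3 - <<'E'
from h import *
from workcell import ctrl
o=ctrl.get_obs();M=R.from_rotvec(o["orientation"]).as_matrix()
print(M.round(4),o["ee_pos"],o["qpos"],o["t"])
ty=M[:,1];yc=np.array([-np.sin(A),np.cos(A)])
a=np.arctan2(yc[1],yc[0])-np.arctan2(ty[1],ty[0]); a=(a+np.pi/2)%np.pi-np.pi/2
print("turn z",a)
g=c2w(-95,30);print("target",g,"dp",g-o["ee_pos"][:2], "j1 change",np.arctan2(g[1],g[0])-np.arctan2(o["ee_pos"][1],o["ee_pos"][0]))
print("end",c2w(4,30),"unit",c2w(1,0)-P0)
E
```

```text
[[ 9.692e-01  2.462e-01 -1.000e-04]
 [ 2.462e-01 -9.692e-01  7.000e-04]
 [ 0.000e+00 -7.000e-04 -1.000e+00]] [ 153.85314078 -605.50247117  222.29544839] [-1.34103258e+00  4.23492108e-01  1.63024221e+00  3.00629337e-05
  1.08859712e+00 -1.89991295e-02] 0.25
turn z 1.185443708697238
target [536.05755237 118.62962416] dp [382.20441159 724.13209533] j1 change 1.5397604997788044
end [522.57580967  20.55188655] unit [-0.13617922 -0.99068422]
```

```bash
python3 -m pendant '[{"dp":[0,0,0.03],"turn":[0,0,0],"claw":0.0465},{"dp":[0.02,0.035,0.05],"turn":[0,0,0.1],"claw":0.0465},{"dp":[0.04,0.075,0.05],"turn":[0,0,0.2],"claw":0.0465},{"dp":[0.06,0.115,0.05],"turn":[0,0,0.3],"claw":0.0465},{"dp":[0.08,0.155,0.05],"turn":[0,0,0.4],"claw":0.0465},{"dp":[0.1,0.195,0.05],"turn":[0,0,0.5],"claw":0.0465},{"dp":[0.12,0.235,0.05],"turn":[0,0,0.6],"claw":0.0465},{"dp":[0.14,0.275,0.05],"turn":[0,0,0.7],"claw":0.0465}]'
```

```text
t: 1.05
ee_pos: [294.3, -329.1, 272.8]
orientation: [2.792, 1.44, 0.0]
ft_force: [0.3, 0.6, -1.0]
width: 46.7
```

```bash
python3 -m pendant '[{"dp":[0.02,0.04,0],"turn":[0,0,0.1],"claw":0.0465},{"dp":[0.04,0.08,0],"turn":[0,0,0.2],"claw":0.0465},{"dp":[0.06,0.12,0],"turn":[0,0,0.3],"claw":0.0465},{"dp":[0.08,0.16,0],"turn":[0,0,0.4],"claw":0.0465},{"dp":[0.1,0.2,0],"turn":[0,0,0.485],"claw":0.0465},{"dp":[0.12,0.24,0],"turn":[0,0,0.485],"claw":0.0465},{"dp":[0.14,0.28,0],"turn":[0,0,0.485],"claw":0.0465},{"dp":[0.16,0.32,0],"turn":[0,0,0.485],"claw":0.0465}]' && python3 -m pendant '[{"dp":[0.025,0.04,0],"turn":[0,0,0],"claw":0.0465},{"dp":[0.05,0.08,0],"turn":[0,0,0],"claw":0.0465},{"dp":[0.082,0.12,-0.01],"turn":[0,0,0],"claw":0.0465},{"dp":[0.082,0.128,-0.05],"turn":[0,0,0],"claw":0.0465},{"dp":[0.082,0.128,-0.09],"turn":[0,0,0],"claw":0.0465},{"dp":[0.082,0.128,-0.12],"turn":[0,0,0],"claw":0.0465},{"dp":[0.082,0.128,-0.12],"turn":[0,0,0],"claw":0.0465}]'
python3 - <<'E'
from workcell import ctrl,imaging
from h import *
import pickle
o=ctrl.get_obs();M=R.from_rotvec(o["orientation"]).as_matrix()
print(o["ee_pos"],w2c(o["ee_pos"]),"tooly in chute ang",np.arctan2(M[1,1],M[0,1])-(A+np.pi/2),o["width"],o["t"],M[:,2])
for n in ["top","scene","wrist"]:
    d=imaging.get_image(n); 
    if n=="top": crop(d,"pics/t2.png",190,170,320,275,6)
    if n=="scene": crop(d,"pics/s2.png",230,100,380,220,5)
    if n=="wrist": cv2.imwrite("pics/w2.png",d["pixels"])
E
```

```text
t: 1.85
ee_pos: [454.4, -8.9, 272.9]
orientation: [2.368, 2.064, 0.001]
ft_force: [-0.0, -0.9, 0.1]
width: 46.2
t: 2.55
ee_pos: [532.9, 116.9, 148.8]
orientation: [-2.365, -2.062, 0.011]
ft_force: [-0.4, 0.2, 0.1]
width: 46.8
[532.85134419 116.91334801 148.7964828 ] [-92.86309338  27.0573813 ] tooly in chute ang 6.849168777253722e-05 46.7924871401747 2.55 [-0.00799444 -0.0015673  -0.99996682]
```

View pics/s2.png

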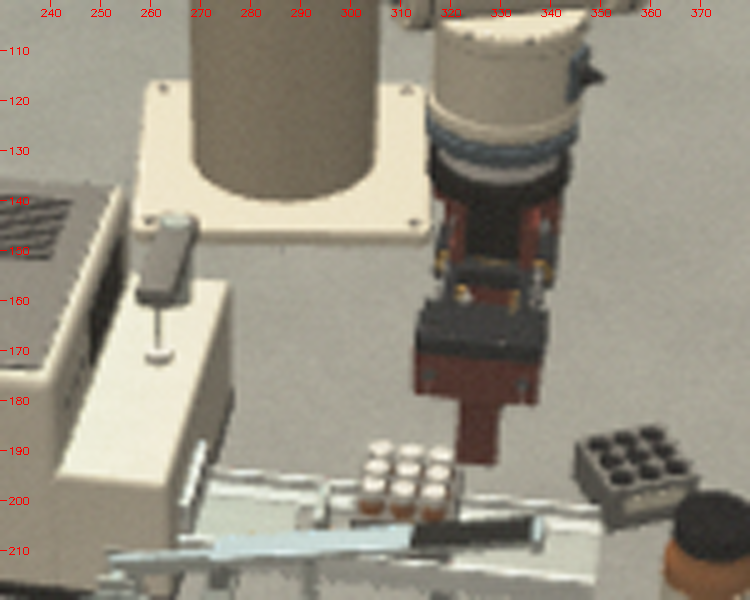

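View pics/w2.png

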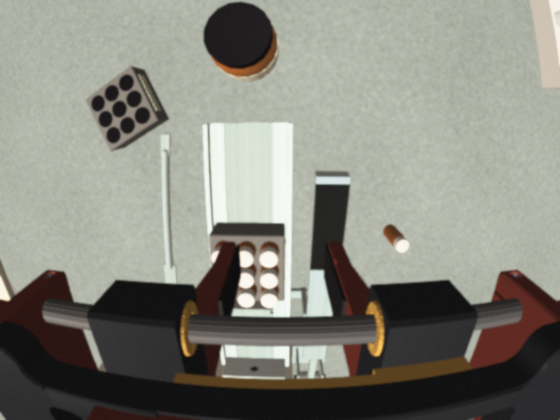

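Scene: the hand is above and behind the rack, with the finger tip at about (326,192). Wrist: the rack and the lever lie ahead under the two fingers, one aligned with the lane and one with the lever pad. Next I'll read the settled pose.

```bash
cat > st.py <<'E'
from workcell import ctrl
from h import *
o=ctrl.get_obs();M=R.from_rotvec(o["orientation"]).as_matrix()
print(o["t"],o["ee_pos"].round(1),w2c(o["ee_pos"]).round(1),"yaw",(np.arctan2(M[1,1],M[0,1])-(A+np.pi/2)).round(4),o["width"].round(1),M[:,2].round(4),"F",o["ft_force"].round(1),"Fchute",(w2c(o["ft_force"][:2]+P0)).round(1))
E
python3 st.py
```

```text
Traceback (most recent call last):
  File "st.py", line 4, in <module>
    print(o["t"],o["ee_pos"].round(1),w2c(o["ee_pos"]).round(1),"yaw",(np.arctan2(M[1,1],M[0,1])-(A+np.pi/2)).round(4),o["width"].round(1),M[:,2].round(4),"F",o["ft_force"].round(1),"Fchute",(w2c(o["ft_force"][:2]+P0)).round(1))
                                                                                                                       ^^^^^^^^^^^^^^^^
AttributeError: 'float' object has no attribute 'round'
```

View pics/t2.png

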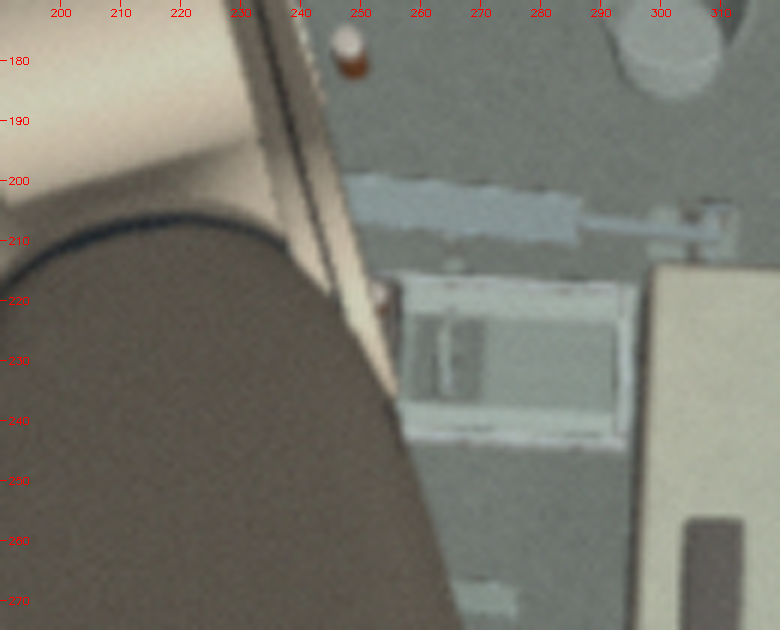

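```bash
sed -i 's/o\["width"\].round(1)/round(o["width"],1)/; s/(np.arctan2(M\[1,1\],M\[0,1\])-(A+np.pi\/2)).round(4)/round(float(np.arctan2(M[1,1],M[0,1])-(A+np.pi\/2)),4)/' st.py; python3 st.py
```

```text
2.7 [536.8 117.4 154. ] [-93.9  31. ] yaw -0.0005 46.2 [ 1.6e-03  3.0e-04 -1.0e+00] F [ 0.1 -0.1 -0.2] Fchute [0.1 0.1]
```

```bash
python3 -m pendant '[{"dp":[-0.0005,0.003,-0.02],"turn":[0,0,0],"claw":0.0465},{"dp":[-0.0005,0.003,-0.038],"turn":[0,0,0],"claw":0.0465},{"dp":[-0.0005,0.003,-0.038],"turn":[0,0,0],"claw":0.0465},{"dp":[-0.0005,0.003,-0.038],"turn":[0,0,0],"claw":0.0465}]'
python3 - <<'E'
from workcell import ctrl,imaging
from h import *
d=imaging.get_image("scene"); crop(d,"pics/s3.png",270,150,370,230,8)
d=imaging.get_image("wrist"); cv2.imwrite("pics/w3.png",cv2.resize(d["pixels"][100:400,150:430],None,fx=2,fy=2))
E
python3 st.py
```

```text
t: 3.1
ee_pos: [536.5, 120.3, 116.4]
orientation: [2.368, 2.063, 0.003]
ft_force: [-0.0, 0.8, 0.6]
width: 46.2
3.2 [536.7 120.4 116.5] [-96.8  30.3] yaw -0.0006 46.4 [ 2.9e-03  6.0e-04 -1.0e+00] F [-0.2  0.6  0.5] Fchute [-0.6 -0.2]
```

View pics/s3.png

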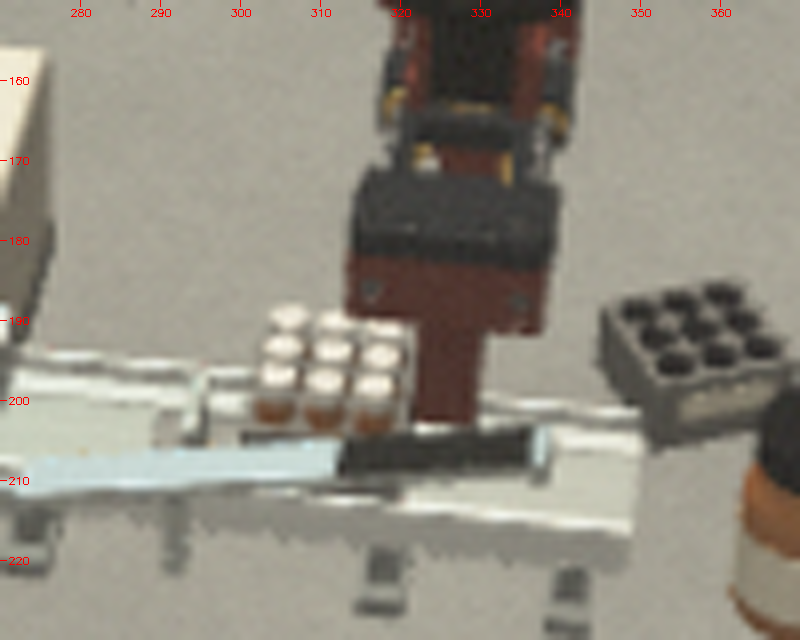

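View pics/w3.png

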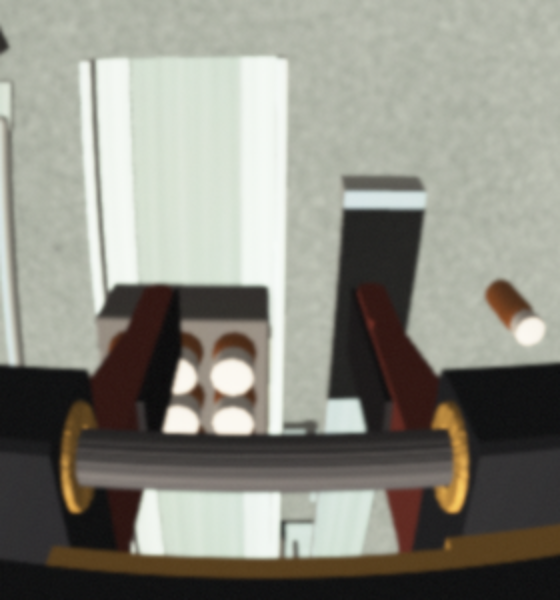

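Run:
```python
from workcell import imaging
from h import *
d=imaging.get_image("scene")
for y in (60,67,80,90,115,119):
  for z in (116.5,136,146,156,166,176,186,196.5):
    print(y,z,np.round(proj(d,[*c2w(-96.8,y),z]),1),end=" ")
  print()
```

```text
60 116.5 [324.9 202.9] 60 136 [325.3 197.5] 60 146 [325.5 194.6] 60 156 [325.7 191.8] 60 166 [325.9 188.9] 60 176 [326.1 186. ] 60 186 [326.3 183. ] 60 196.5 [326.5 179.9] 
67 116.5 [324.7 204.5] 67 136 [325. 199.] 67 146 [325.2 196.2] 67 156 [325.4 193.3] 67 166 [325.6 190.4] 67 176 [325.8 187.5] 67 186 [326.  184.5] 67 196.5 [326.2 181.4] 
80 116.5 [324.2 207.4] 80 136 [324.6 201.9] 80 146 [324.8 199. ] 80 156 [325.  196.1] 80 166 [325.2 193.2] 80 176 [325.4 190.3] 80 186 [325.6 187.4] 80 196.5 [325.8 184.2] 
90 116.5 [323.9 209.6] 90 136 [324.2 204.1] 90 146 [324.4 201.3] 90 156 [324.6 198.4] 90 166 [324.8 195.5] 90 176 [325.  192.5] 90 186 [325.2 189.6] 90 196.5 [325.4 186.4] 
115 116.5 [323.  215.3] 115 136 [323.4 209.8] 115 146 [323.6 206.9] 115 156 [323.8 204. ] 115 166 [324.  201.1] 115 176 [324.1 198.2] 115 186 [324.3 195.2] 115 196.5 [324.6 192. ] 
119 116.5 [322.9 216.3] 119 136 [323.2 210.7] 119 146 [323.4 207.9] 119 156 [323.6 205. ] 119 166 [323.8 202. ] 119 176 [324.  199.1] 119 186 [324.2 196.1] 119 196.5 [324.4 192.9]
```

The fingertip shows at (325,202), matching the predicted (325,203). The palm edge sits 80 mm up, so it clears the vials. The finger stands behind the rack face and over the pad, so I press down now.

```bash
python3 -m pendant '[{"dp":[0,0,-0.01],"turn":[0,0,0],"claw":0.0465},{"dp":[0,0,-0.02],"turn":[0,0,0],"claw":0.0465},{"dp":[0,0,-0.03],"turn":[0,0,0],"claw":0.0465},{"dp":[0,0,-0.04],"turn":[0,0,0],"claw":0.0465},{"dp":[0,0,-0.05],"turn":[0,0,0],"claw":0.0465},{"dp":[0,0,-0.055],"turn":[0,0,0],"claw":0.0465},{"dp":[0,0,-0.055],"turn":[0,0,0],"claw":0.0465},{"dp":[0,0,-0.055],"turn":[0,0,0],"claw":0.0465}]'
python3 - <<'E'
from workcell import ctrl,imaging
from h import *
d=imaging.get_image("scene"); crop(d,"pics/s4.png",240,150,370,230,6)
d=imaging.get_image("top"); crop(d,"pics/t4.png",190,170,320,275,6)
d=imaging.get_image("wrist"); cv2.imwrite("pics/w4.png",cv2.resize(d["pixels"][100:400,150:430],None,fx=2,fy=2))
E
python3 st.py
```

```text
t: 4.05
ee_pos: [534.9, 120.1, 59.4]
orientation: [-2.368, -2.064, 0.002]
ft_force: [-1.6, -0.4, 2.1]
width: 46.8
4.2 [535.3 120.1  59.9] [-96.4  29. ] yaw -0.0005 46.4 [-2.e-04 -1.e-04 -1.e+00] F [-1.3 -0.1  1.6] Fchute [ 0.3 -1.3]
```

View pics/s4.png

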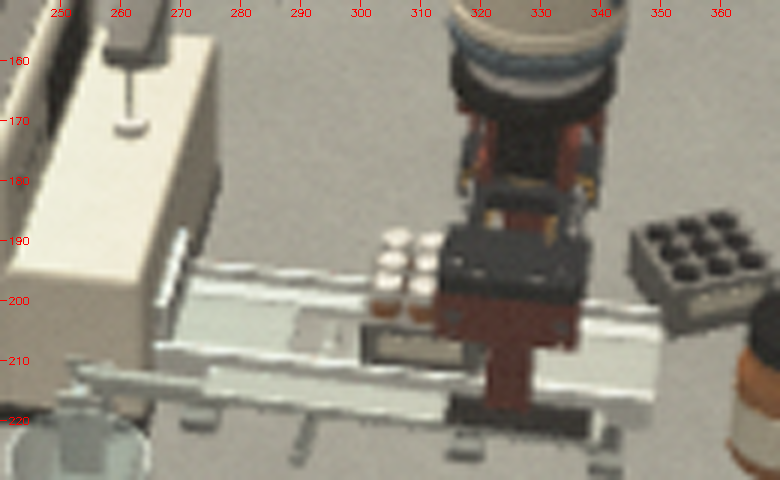

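View pics/w4.png

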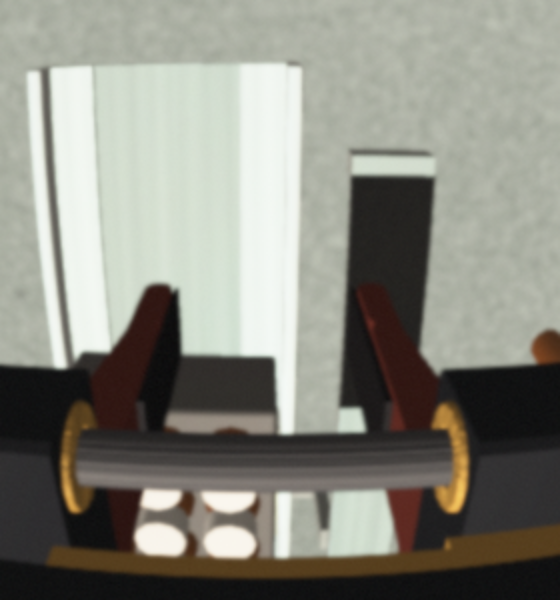

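View pics/t4.png

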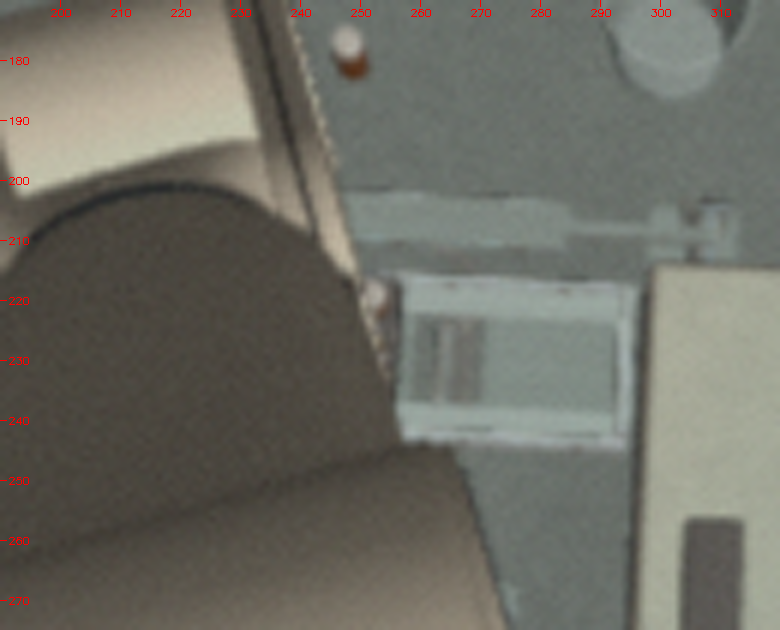

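Scene and top: the gate is down (slot at 265,228 is dark), the bar is level with the finger on the black pad, and the rack hasn't moved (z force 1.6–2.1 N). I'll push now.

```bash
python3 -m pendant '[{"dp":[-0.001,-0.006,0],"turn":[0,0,0],"claw":0.0465},{"dp":[-0.002,-0.014,0],"turn":[0,0,0],"claw":0.0465},{"dp":[-0.003,-0.022,0],"turn":[0,0,0],"claw":0.0465},{"dp":[-0.004,-0.03,0],"turn":[0,0,0],"claw":0.0465},{"dp":[-0.005,-0.038,0],"turn":[0,0,0],"claw":0.0465},{"dp":[-0.006,-0.046,0],"turn":[0,0,0],"claw":0.0465},{"dp":[-0.007,-0.053,0],"turn":[0,0,0],"claw":0.0465},{"dp":[-0.008,-0.06,0],"turn":[0,0,0],"claw":0.0465}]'; python3 st.py
python3 - <<'E'
from workcell import ctrl,imaging
from h import *
d=imaging.get_image("scene"); crop(d,"pics/s5.png",240,150,370,230,6)
d=imaging.get_image("top"); crop(d,"pics/t5.png",190,170,320,275,6)
E
python3 st.py
```

```text
t: 5.0
ee_pos: [527.8, 59.7, 60.1]
orientation: [2.369, 2.063, 0.002]
ft_force: [0.6, 6.1, 5.4]
width: 46.8
5.0 [527.8  59.7  60.1] [-35.5  29.8] yaw -0.0011 46.8 [ 1.1e-03  6.0e-04 -1.0e+00] F [0.6 6.1 5.4] Fchute [-6.2 -0.2]
5.1 [527.6  59.   59.9] [-34.8  29.7] yaw -0.0011 46.5 [ 7.e-04 -4.e-04 -1.e+00] F [ 2.4 -1.7  2.4] Fchute [1.4 2.6]
```

View pics/s5.png

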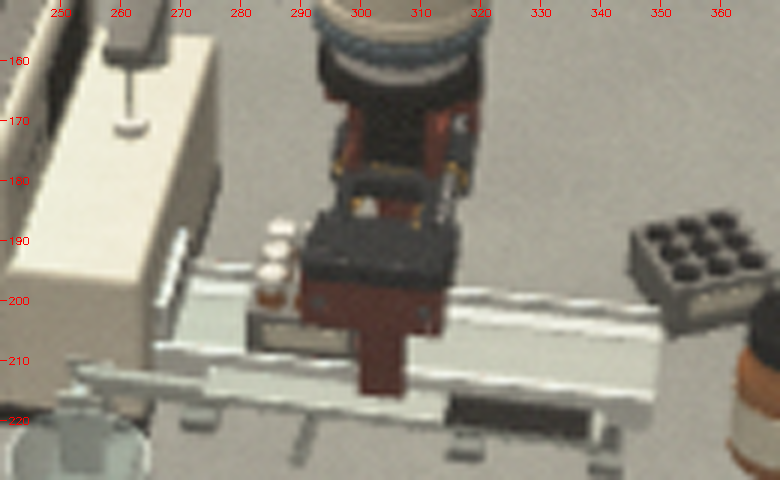

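View pics/t5.png

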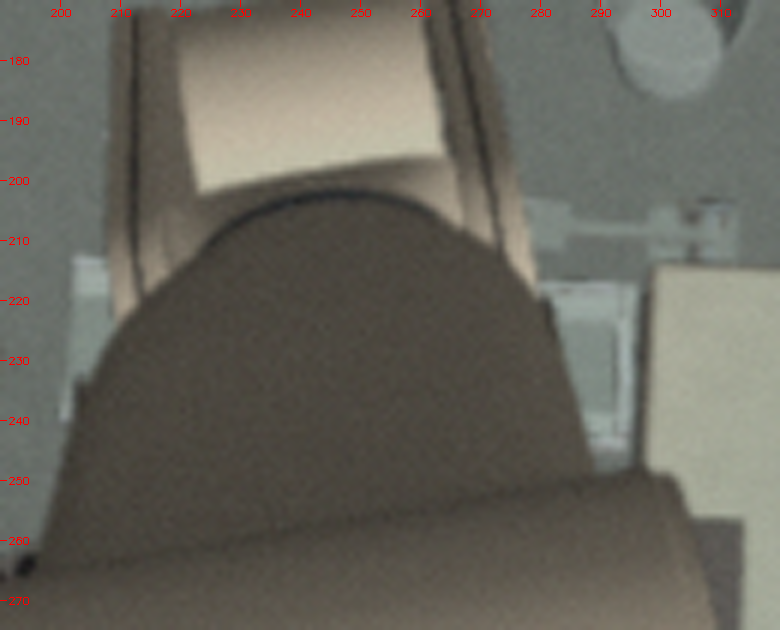

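The rack moved cleanly (front at about column 281 in the scene) and the lever is still held. I'll continue towards the stop.

```bash
python3 -m pendant '[{"dp":[-0.001,-0.006,0],"turn":[0,0,0],"claw":0.0465},{"dp":[-0.002,-0.012,0.0005],"turn":[0,0,0],"claw":0.0465},{"dp":[-0.003,-0.018,0.0005],"turn":[0,0,0],"claw":0.0465},{"dp":[-0.003,-0.024,0.0005],"turn":[0,0,0],"claw":0.0465},{"dp":[-0.004,-0.029,0.0005],"turn":[0,0,0],"claw":0.0465},{"dp":[-0.0045,-0.033,0.0005],"turn":[0,0,0],"claw":0.0465},{"dp":[-0.0048,-0.035,0.0005],"turn":[0,0,0],"claw":0.0465}]'; python3 st.py
python3 - <<'E'
from workcell import ctrl,imaging
from h import *
d=imaging.get_image("scene"); crop(d,"pics/s6.png",240,150,370,230,6)
E
python3 st.py
```

```text
t: 5.8
ee_pos: [522.6, 24.9, 60.2]
orientation: [-2.369, -2.064, -0.0]
ft_force: [0.9, 4.3, 2.2]
width: 46.4
5.8 [522.6  24.9  60.2] [-0.3 29.4] yaw -0.0008 46.4 [-0.e+00  1.e-04 -1.e+00] F [0.9 4.3 2.2] Fchute [-4.4  0.3]
5.85 [522.5  24.7  60.2] [-0.1 29.4] yaw -0.0007 46.3 [-1.e-04 -1.e-04 -1.e+00] F [-0.7  2.3  1.6] Fchute [-2.2 -1. ]
```

View pics/s6.png

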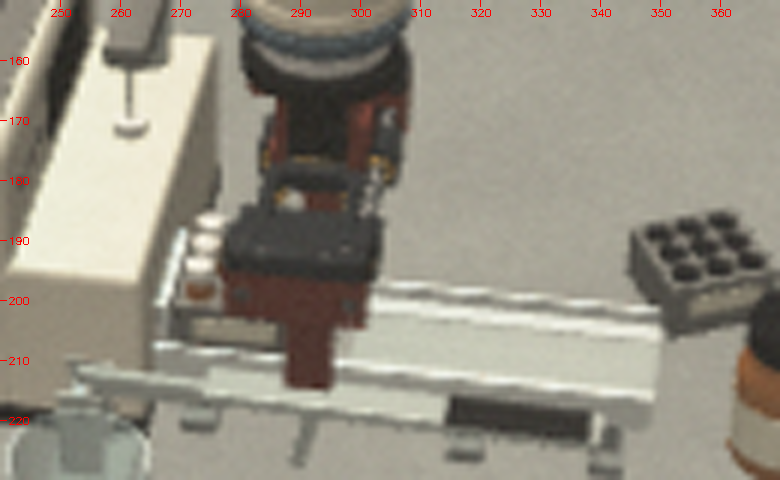

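Rack front is close to the stop, at about column 268–270. I'll creep in while watching the force.

```bash
python3 -m pendant '[{"dp":[-0.0001,-0.001,0],"turn":[0,0,0],"claw":0.0465},{"dp":[-0.0003,-0.002,0],"turn":[0,0,0],"claw":0.0465},{"dp":[-0.0004,-0.003,0],"turn":[0,0,0],"claw":0.0465},{"dp":[-0.0004,-0.003,0],"turn":[0,0,0],"claw":0.0465}]'; python3 st.py;  python3 -m pendant '[{"dp":[-0.0001,-0.001,0],"turn":[0,0,0],"claw":0.0465},{"dp":[-0.0002,-0.0015,0],"turn":[0,0,0],"claw":0.0465},{"dp":[-0.0002,-0.0015,0],"turn":[0,0,0],"claw":0.0465}]'; python3 st.py
```

```text
t: 6.25
ee_pos: [522.8, 22.7, 60.3]
orientation: [2.369, 2.063, 0.002]
ft_force: [0.9, 5.5, 2.4]
width: 46.4
6.25 [522.8  22.7  60.3] [ 1.8 29.9] yaw -0.0009 46.4 [ 1.2e-03  7.0e-04 -1.0e+00] F [0.9 5.5 2.4] Fchute [-5.6  0.2]
t: 6.55
ee_pos: [523.4, 22.3, 60.5]
orientation: [2.37, 2.062, 0.006]
ft_force: [2.4, 13.4, 1.6]
width: 46.4
6.55 [523.4  22.3  60.5] [ 2.2 30.6] yaw -0.0019 46.4 [ 0.0028  0.0021 -1.    ] F [ 2.4 13.4  1.6] Fchute [-13.6   0.6]
```

The force rose to 13.6 N with the motion stalled, so the rack is on the stop. I'll back off a little with the lever still down, then look.

```bash
python3 -m pendant '[{"dp":[0.0003,0.0025,0],"turn":[0,0,0],"claw":0.0465},{"dp":[0.0008,0.006,0],"turn":[0,0,0],"claw":0.0465},{"dp":[0.001,0.008,0],"turn":[0,0,0],"claw":0.0465},{"dp":[0.001,0.008,0],"turn":[0,0,0],"claw":0.0465}]'; python3 st.py
python3 - <<'E'
from workcell import ctrl,imaging
from h import *
d=imaging.get_image("scene"); crop(d,"pics/s7.png",240,150,370,230,6)
d=imaging.get_image("wrist"); cv2.imwrite("pics/w7.png",cv2.resize(d["pixels"][100:400,150:430],None,fx=2,fy=2))
E
```

```text
t: 6.95
ee_pos: [522.7, 28.7, 60.1]
orientation: [-2.368, -2.064, 0.001]
ft_force: [0.9, -0.5, 2.7]
width: 46.3
6.95 [522.7  28.7  60.1] [-4.1 29.1] yaw -0.0002 46.3 [-6.e-04 -3.e-04 -1.e+00] F [ 0.9 -0.5  2.7] Fchute [0.4 0.9]
```

View pics/s7.png

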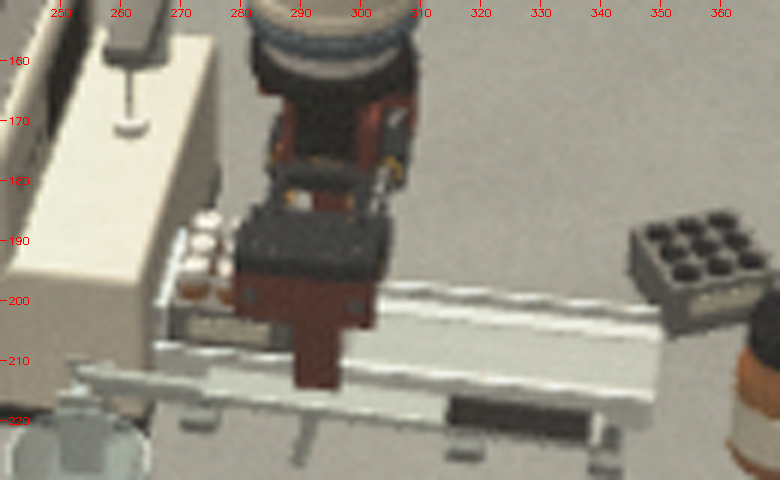

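View pics/w7.png

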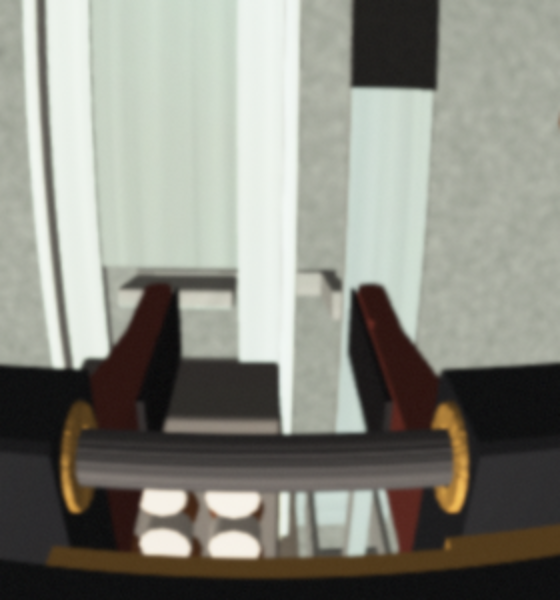

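The rack stayed home and the slot with the lowered blade is fully behind it. I'll lift straight up.

```bash
python3 -m pendant '[{"dp":[0,0,0.008],"turn":[0,0,0],"claw":0.0465},{"dp":[0,0,0.018],"turn":[0,0,0],"claw":0.0465},{"dp":[0,0,0.03],"turn":[0,0,0],"claw":0.0465},{"dp":[0,0,0.05],"turn":[0,0,0],"claw":0.0465},{"dp":[0,0,0.08],"turn":[0,0,0],"claw":0.0465},{"dp":[0,0,0.12],"turn":[0,0,0],"claw":0.0465},{"dp":[0,0,0.16],"turn":[0,0,0],"claw":0.0465},{"dp":[0,0,0.18],"turn":[0,0,0],"claw":0.0465}]'
python3 -m pendant '[{"dp":[0,0.04,0.01],"turn":[0,0,0],"claw":0.0465},{"dp":[0,0.08,0.02],"turn":[0,0,0],"claw":0.0465},{"dp":[0,0.12,0.02],"turn":[0,0,0],"claw":0.0465},{"dp":[0,0.16,0.02],"turn":[0,0,0],"claw":0.0465},{"dp":[0,0.2,0.02],"turn":[0,0,0],"claw":0.0465},{"dp":[0,0.24,0.02],"turn":[0,0,0],"claw":0.0465},{"dp":[0,0.24,0.02],"turn":[0,0,0],"claw":0.0465}]'
python3 - <<'E'
from workcell import ctrl,imaging
from h import *
d=imaging.get_image("scene"); crop(d,"pics/s8.png",240,170,390,270,5)
d=imaging.get_image("top"); crop(d,"pics/t8.png",190,170,320,275,6)
c=topl(d,284.5,230.5,99);print(w2c(c))
E
python3 st.py
```

```text
t: 7.85
ee_pos: [524.2, 29.0, 244.6]
orientation: [2.366, 2.062, 0.007]
ft_force: [0.2, 0.8, 0.7]
width: 46.2
t: 8.55
ee_pos: [522.6, 272.8, 261.2]
orientation: [-2.364, -2.068, -0.003]
ft_force: [0.1, -0.3, -0.1]
width: 46.3
[52.74706129 -7.17855877]
8.65 [522.4 269.3 260.7] [-242.4   -4. ] yaw 0.0017 46.3 [-1.e-04 -1.e-04 -1.e+00] F [ 0.6 -0.3  1. ] Fchute [0.2 0.6]
```

View pics/s8.png

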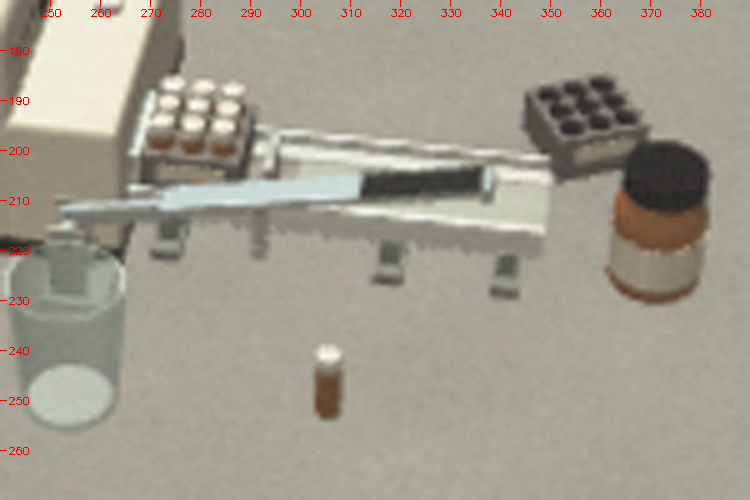

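View pics/t8.png

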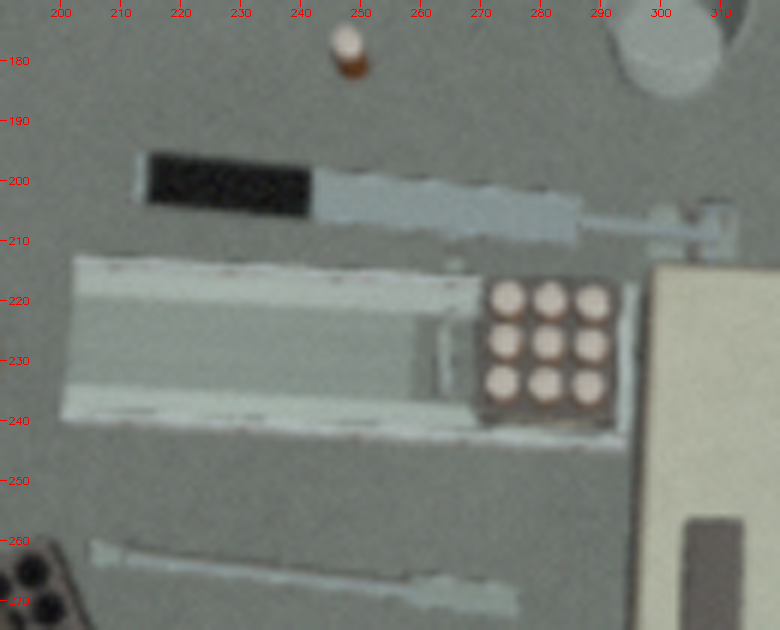

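```bash
python3 - <<'E'
import pickle
from h import *
t,s=pickle.load(open("im0.pkl","rb"))
print(w2c(topl(t,281,227,99)), "expected px at home",proj(t,[*c2w(44,0),99]))
print("lever end", proj(t,[*c2w(-131,60),113.7]), proj(t,[*c2w(-140,60),62]))
E
python3 st.py
```

```text
[43.50748373  1.31145713] expected px at home (np.float64(281.16955326873153), np.float64(227.52230607927697))
lever end (np.float64(212.8726055010531), np.float64(199.73545701491238)) (np.float64(212.11286332347657), np.float64(203.88261700906725))
8.65 [522.4 269.3 260.7] [-242.4   -4. ] yaw 0.0017 46.3 [-1.e-04 -1.e-04 -1.e+00] F [ 0.6 -0.3  1. ] Fchute [0.2 0.6]
```

The rack measures at chute x = 43.5 (home is 44), the lever is back in its starting picture position, and the hand is clear. I'm handing the job in.

```bash
python3 -c "
from workcell import ctrl
print(ctrl.close_job())"
```

```text
the job is handed in; nothing more can be done
None
```

The rack is loaded and home against the end stop, the gate has sprung up behind it, and I handed the job in at about 8.7 s. `close_job` reports no verdict, so these results come from my own checks.

- **What I did:** With the jaws set to 46.5 mm, one fingertip pressed the lever pad down to about z 60 (gate roughly 0.22 rad, worked out from tip height). The other finger pushed the rack along the lane with the lever held down. The motion stalled against the stop at 13.6 N; I backed off about 6 mm and lifted straight up.
- **Rack:** The top picture puts it at chute x 43.5, y 1.3 mm (home is 44, 0), standing flat.
- **Gate and lever:** The lever is back at its starting picture position and the blade is up behind the rack.
- **Bystanders:** The spare rack, vial, beaker, jar and spatula look unmoved in the final pictures. The flask and wash bottle were outside those crops, so I did not check them at the end; the hand did not go near either.
- **Hand:** It stands clear, about 260 mm up, with only sensor-noise forces of around 1 N.
- **A check that was off:** One automatic rack reading gave x 52.7, y −7.2, because I had guessed the pixel before viewing the picture. The pixel read from the picture gave the 43.5 above and matches the home position predicted for that camera.

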